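Set a sprung clamp plate on its spacer

TASK

Set the clamp plate of the fixture to its spacer: pick up the steel spacer by its upright tab and slide it, nose first from the side facing the robot, under the plate into the one of the two openings that is tall enough for it, fully home and square against the stop at the back, resting on the pad. Leave the spacer there, then press the sprung plate down by the round boss on its top until it sits flush on the spacer, and finish while still pressing it down firmly (a colleague will then tighten the nuts); do not let it come up again. Leave the grease tin and the tape measure beside the fixture where they are.

Things in the scene. Friction and masses are not known exactly. Their poses are not given: they have to be found in the camera images.
- fixture: fixed dark steel base 92 x 200 x 10 mm; upright studs at y = +78 and -78 mm (nuts and tops up to z = 63 mm) guide the clamp plate. Origin: on the bench under its middle (base x -44..+48 mm); x points to its back, the way the spacer slides in, z up; its turn varies. Two pads stand on it side by side under the plate, centred at x = 0, y = +38 and -38 mm: which is on which side varies
- plate: clamp plate, an aluminium bar 44 x 180 x 10 mm across both pads (fixture x -12.5..+31.5 mm), guided straight up and down only. Origin: centre of its underside, 39 mm above the bench when up against the nuts; it can be pressed down by 7 mm at most; springs push it up with about 4 N when up, 6 N when 5 mm down. About 5 mm down it sits on a spacer lying on the low pad, and stops
- boss_top (a point): centre of the top of the round steel boss (32 mm across, 8 mm high) in the middle of the clamp plate: the place to press, 57 mm above the bench when the plate is up; goes down with the plate; pressing the plate firmly onto the spacer takes clearly more than the springs' 6 N: some 10 to 20 N in all, kept up to the end; axes as the fixture's
- low_pad: lower steel pad, fixed on the base: 65 mm deep, 52 wide, 12 high (top 22 mm above the bench), with a stop 6 mm thick at its back that rises 8 mm over its top. The opening up to the raised plate is 17 mm: tall enough for the spacer. Origin: centre of the underside of its 65 mm deep part; x to the back; its front edge is 20 mm in front of the plate
- low_seat (a point): point on top of the low pad where the spacer's origin is when the spacer is fully home (nose on the stop); axes as the fixture's
- tall_pad: the higher steel pad, like the low one but 22 mm high (top 32 mm above the bench): the opening above it is only 7 mm, too low for the spacer. Origin: centre of its underside
- tall_seat (a point): the like point on top of the tall pad; nothing belongs there
- spacer: loose steel spacer 90 mm long, 12 thick, 0.1 to 0.2 kg, lying flat on the bench. Origin: centre of its underside; x to its nose (x = +45 mm), z up. Blade x -15..+45 mm is 40 mm wide (last 8 mm slightly thinner); behind it a tang 18 mm wide, x -45..-15 mm, carries an upright tab 22 mm long (x -43..-21 mm), 14 mm thick across y, top 46 mm above the underside
- spacer_grip (a point): point inside the spacer's tab, at spacer x = -32 mm, y = 0, 34 mm above its underside: pinch the 14 mm thickness across the spacer's y here from above; axes as the spacer's
- grease_tin: bystander: small tin 68 mm across, 56 mm high, standing on the bench; origin at the centre of its underside; leave it alone
- tape_measure: bystander: tape measure 32 x 77 x 68 mm standing on the bench behind the fixture; origin at the centre of its underside; leave it alone
There are look-alikes about, which are no part of the job. What is shaped like the spacer but blue is not meant.

How it is judged:
On the way, in this order (a step that is already met when the one before it is completed fails the run):
1. the spacer is lifted off the bench (height (world z) of spacer above 0.02 m), for 0.1 s.
2. the spacer lies home on the low pad, under the plate, and is let go (x of spacer in the frame of low_seat between -0.006 and 0.004 m and y of spacer in the frame of low_seat between -0.01 and 0.01 m and z of spacer in the frame of low_seat between -0.003 and 0.003 m and angle between the x axis of spacer and the x axis of low_pad, either way round below 0.15 rad and angle between spacer's own z axis and vertical below 0.08 rad and contact force between each of the arm, the fingers and spacer below 0.2 N), for 0.2 s.
At the end, for the whole second after the job is handed in: The spacer lies flat on the low pad, nose within 6 mm of the stop, within 10 mm of the pad's middle and 0.15 rad of square, not touched by the robot; the plate is down at least 3.8 mm and bears on the spacer with over 2 N, the robot still pressing it with over 7 N (all of step 2 and height (world z) of plate below 0.0352 m and contact force between spacer and plate above 2 N and contact force between spacer and low_pad above 2 N and contact force between any of the fingers, the arm and plate above 7 N); the arm keeps its last pose, push and grip.
It fails at once if the grease tin is shoved away or tipped over (distance of grease_tin from where it was at the start of the episode above 0.03 m or angle between grease_tin's own z axis and vertical above 0.5 rad).
It fails at once if the tape measure is shoved away or tipped over (distance of tape_measure from where it was at the start of the episode above 0.03 m or angle between tape_measure's own z axis and vertical above 0.5 rad).
It also fails if it takes over 51 s, if anything falls off the work surface, if the arm or the gripper's body presses on something with over 40 N, if the wrist force passes 120 N, or if a joint passes its speed limit or range.

ROBOT

A 7-joint arm with a two-finger parallel gripper is mounted at the origin on a cart in front of the work surface, level with it; the furniture and walls round the work are solid. World frame = base frame: x ahead of the robot, y to its left, z up, the work surface at z = 0. Lengths are in m, angles in rad, forces in N, time in s.
With the tool pointing down it reaches from about 0.425 to 0.975 m from the base axis. Payload 16.7 kg.
Tool frame: the origin (TCP) lies on the centre line of the jaws, within the pads' length; the fingertips stand 17 mm ahead of it and the grasp point (between the pads) lies 2 mm behind it; x points along the fingers, z is the direction in which the jaws open and shut, and the axes are right-handed (so a half turn about x gives the same grasp; the last joint's range is limited). The gripper opens to 85 mm and grips with 20 to 120 N. Pads are 22 mm wide; open, the fingers measure 114 mm over their backs; the gripper's body (76 mm by 85 mm) begins 54 mm behind the grasp point. The pads swing forward as they close: fully open they stand 13 mm farther back than shut.
Start: joints at [1.123, 0.426, 0.074, 1.606, -0.034, 1.111, -0.067], TCP at [0.198, -0.645, 0.248] pointing down, gripper open.
Joint ranges: [-2.85, 2.85], [-0.5, 2.14], [-1.23, 1.37], [0.21, 2.46], [-1.02, 4.16], [0.16, 2.05], [-2.73, 2.73]. Speed limits (rad/s): [1.89, 1.89, 2.39, 2.39, 3.01, 3.01, 3.01].

INTERFACE

Orientations are given as a unit quaternion [w, x, y, z].
In Python, from cell import sense, grab_frame, get_calibration, ticket gives the robot as it stands. The module is installed in compiled form; this text tells all that it offers.
- The arm moves only by the tool carry_out, never from a script. Its arguments are lists of equal length, an entry for each row: "jaw": the opening in per cent of the stroke, from 0 (shut) to 100 (fully open); "travel": the shift along the world's x, y, z in cm, a list of three; "angular": the turn, a rotation vector about the world's x, y, z in rad, a list of three. In form: {"jaw": [jaw, ...], "travel": [[tx, ty, tz], ...], "angular": [[rx, ry, rz], ...]}. A call has 1 to 10 rows; each row is the pose to reach, as a shift and turn from the pose commanded when the call began; what a row does not reach only later rows make up. A row lasts 1/10 s, in which the tool goes at most 50 mm and 8.59 degrees, less where a joint would pass 70% of its speed; a pose out of reach is approached as far as the arm can. A call with a gripper value outside its range is refused whole. The fingers move at their own pace and stop on an object; the grip force is fixed at half the most. Time passes only in rows, so rows that repeat a pose let the fingers close. It gives the time, the measured TCP pose, the force and the opening at its end, in the units of the state.
- sense(): the state, without advancing time (a new reading comes with each control period).
- grab_frame(name): name is "side" or "top" or "wrist"; returns the picture (420x560x3 uint8, red, green, blue); there is no depth.
- get_calibration(name): a dict with "fov_y" (degrees; the focal length in pixels is half the picture's height over the tangent of half this angle, whatever the lens; pixels are square), "cx", "cy" (the principal point, pixels), "k1" (the pictures are not rectified: a ray, as slopes to the right and down, at radius r is drawn at 1 + k1 r^2 times it, then the intrinsics apply), "world_to_cam" (4x4, takes a point from world to camera coordinates); the wrist camera has in their place "hand_eye" (4x4, takes a point from camera to tool coordinates, whose origin is the TCP and whose axes are the tool frame's). Camera axes: x right, y up, looking along -z (the intrinsics and any distortion apply to the point x, -y, -z); pixel columns grow to the right and rows downward; lengths in m; the calibration is good to about 2 mm. A picture is of the moment at which its call begins: read the wrist's pose just before it. get_calibration takes no time and is no camera call.
- ticket.job_done(): hands the job in, once; it reports no verdict.
The state is a dict: "time": time; "joint_positions": joint angles; "joint_velocities": joint speeds; "tau": joint torques, N m; "tcp_pos": TCP position; "tool_rot": TCP orientation; "ft_force": force on the tool from outside, world axes, zero at the start; "moment": the same for the moment, N m; "width": opening from 0.0 (shut) to 1.0 (fully open).
Only numpy, scipy, OpenCV 4.12 (cv2) and the standard library are available. Lean on these libraries where they do the work, as an engineer would, in place of code of your own. Each camera call takes 0.05 s, during which the arm holds its last target.

## Working session

There is one attempt and no reset: what is moved stays moved. The work goes in short steps, Python scripts to look and compute and a tool call to move; the robot and the scene stay as the last step left them, time stands still between calls to the robot, and variables do not carry over. Pictures are saved under pics/ and viewed, and the job is handed in when it is done.

Besides the shell and the picture viewer there is one more tool, called after "Call:" by a JSON object that holds its "name" and its "arguments". carry_out: Moves the arm, as the interface text tells. Its arguments: {"type":"object","properties":{"jaw":{"type":"array"},"travel":{"type":"array"},"angular":{"type":"array"}},"required":["jaw","travel","angular"]}

```bash
mkdir -p pics
cat > h.py <<'E'
import numpy as np, cv2
from cell import sense, grab_frame, get_calibration, ticket
def save(n,im): cv2.imwrite(f'pics/{n}.png', cv2.cvtColor(im,cv2.COLOR_RGB2BGR))
E
python3 - <<'E'
from h import *
for n in ('side','top','wrist'):
    im=grab_frame(n); np.save(f'pics/{n}0.npy',im); save(n+'0',im); print(n,get_calibration(n))
print(sense())
E
```

```text
side {'fov_y': 49.859577101806025, 'cx': 273.80779516666263, 'cy': 208.73968569714032, 'k1': -0.07279571090746556, 'world_to_cam': array([[-0.97662391, -0.2141285 ,  0.01883441,  0.54626256],
       [ 0.09738284, -0.36263326,  0.92682992, -0.16136881],
       [-0.19163071,  0.90699841,  0.37500875, -0.98236695],
       [ 0.        ,  0.        ,  0.        ,  1.        ]])}
top {'fov_y': 52.063470270199765, 'cx': 281.5684839431407, 'cy': 211.0785816515698, 'k1': -0.11654369609363016, 'world_to_cam': array([[ 5.30684228e-04, -9.99651526e-01, -2.63921288e-02,
        -4.54030305e-02],
       [ 9.93732093e-01, -2.42311303e-03,  1.11761602e-01,
        -5.90892541e-01],
       [-1.11786607e-01, -2.62860156e-02,  9.93384518e-01,
        -9.14890756e-01],
       [ 0.00000000e+00,  0.00000000e+00,  0.00000000e+00,
         1.00000000e+00]])}
wrist {'fov_y': 71.29140017220715, 'cx': 273.81185839997005, 'cy': 209.7122700649804, 'k1': -0.029036392322340083, 'hand_eye': array([[-3.83189142e-04,  2.85450054e-01, -9.58393510e-01,
        -1.25078788e-01],
       [ 4.86546969e-04,  9.58393520e-01,
[... 204 characters left out ...]
000e+00]])}
{'time': 0.15, 'joint_positions': array([ 1.12348749,  0.42656429,  0.07383894,  1.60645138, -0.03411283,
        1.11082555, -0.06707132]), 'joint_velocities': array([ 0.00021809, -0.00449623, -0.00015681, -0.00296765,  0.00108472,
        0.00027111,  0.00152537]), 'tau': array([ 6.36046578e-03, -9.50303721e+01,  3.76497477e+00, -4.63761628e+01,
        1.94654282e-02,  7.70512474e-03, -1.05083145e-04]), 'tcp_pos': array([ 0.19796655, -0.6449981 ,  0.2477908 ]), 'tool_rot': array([ 0.56835554,  0.42048348,  0.56893622, -0.42009191]), 'ft_force': array([-0.38562558, -0.28500527, -0.61996557]), 'moment': array([ 0.04142571, -0.00912514,  0.00147228]), 'width': 0.9968244784797579}
```

View pics/top0.png

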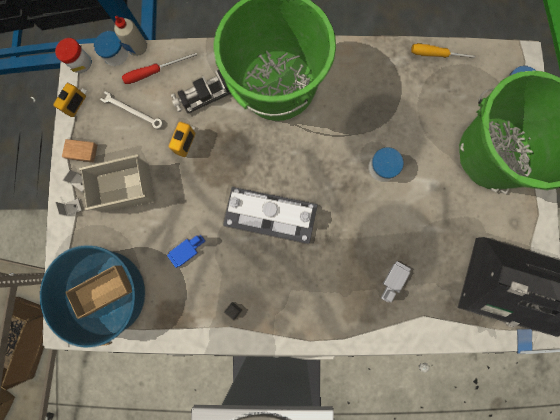

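View pics/side0.png

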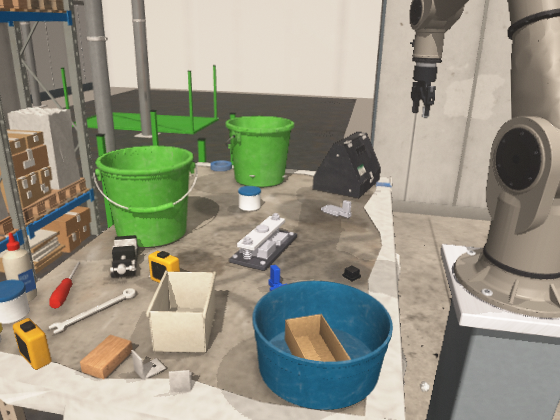

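View pics/wrist0.png

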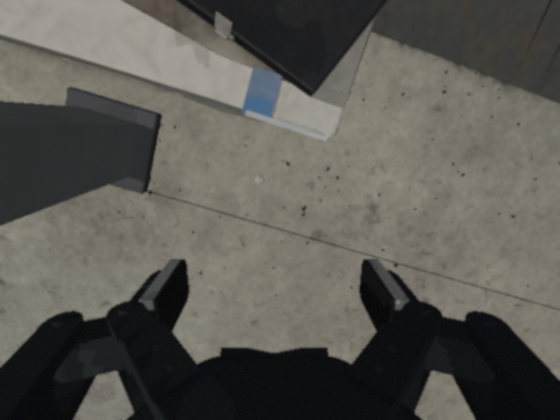

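The top view shows the fixture near (270,213), a grey spacer-shaped part at (396,281), a blue look-alike at (186,250), the tin at (387,163) and the tape measure at (181,138). I'll enlarge the parts that matter.

Run:
```python
from h import *
im=np.load('pics/top0.npy')
save('c1',cv2.resize(im[175:255,210:330],None,fx=6.5,fy=6.5,interpolation=cv2.INTER_CUBIC))
save('c2',cv2.resize(im[250:310,360:440],None,fx=9,fy=9,interpolation=cv2.INTER_CUBIC))
im=np.load('pics/side0.npy')
save('c3',cv2.resize(im[195:275,220:360],None,fx=5.7,fy=5.7,interpolation=cv2.INTER_CUBIC))
```

```text
(no output)
```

View pics/c1.png

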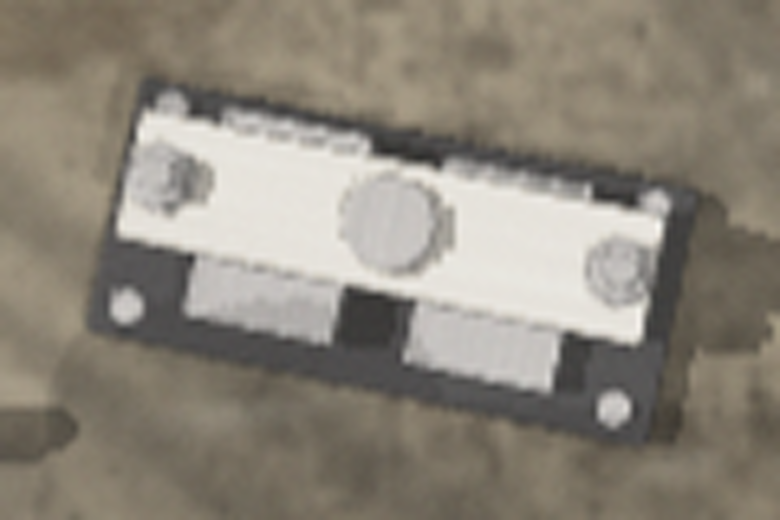

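View pics/c2.png

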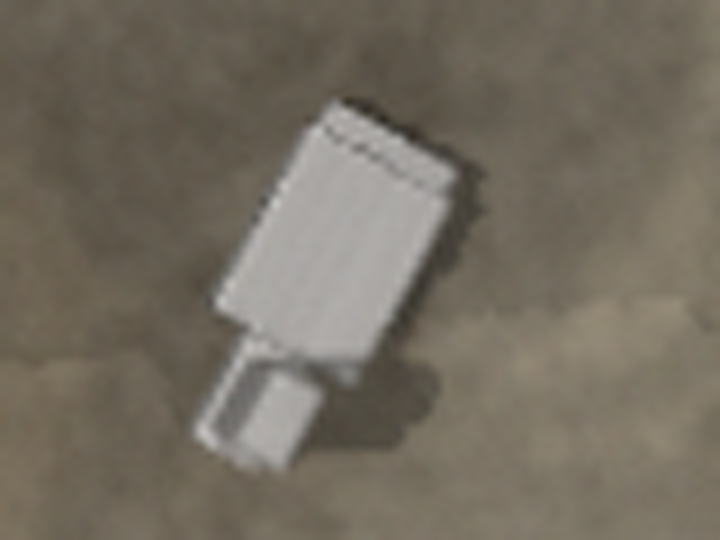

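View pics/c3.png

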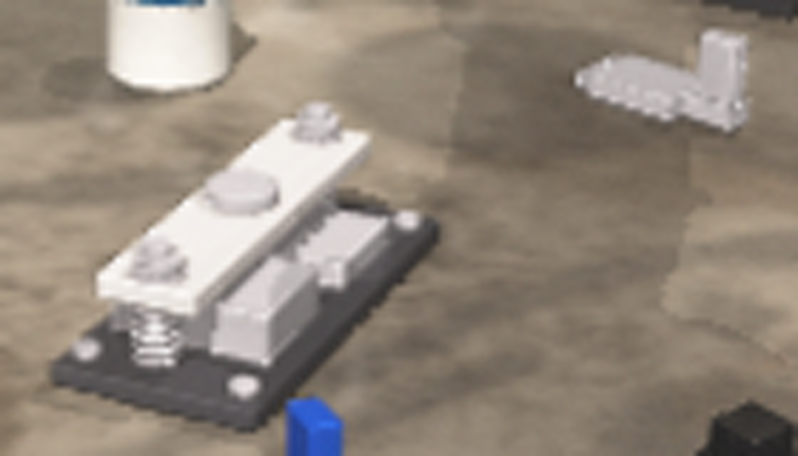

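Candidates are the grey part at top (396,281), which is steel with a tab, and the blue part at top (186,250), which the task excludes. The enlarged crop confirms the grey one: blade nose up-right, tab at lower left. In the side view the near pad (+y) is taller, so the low pad is on fixture -y, the right-hand side in the top view. Next I'll measure.

```bash
cat >> h.py <<'E'
def K(c): 
    f=210/np.tan(np.radians(c['fov_y'])/2); return f
def ray(c,uv,Tcw=None):
    uv=np.atleast_2d(uv).astype(float); f=K(c)
    # brown model with only k1
    p=cv2.undistortPoints(uv.reshape(-1,1,2),np.array([[f,0,c['cx']],[0,f,c['cy']],[0,0,1]]),np.array([c['k1'],0,0,0,0.]),None,None).reshape(-1,2)
    d=np.c_[p[:,0],-p[:,1],-np.ones(len(p))]
    if Tcw is None: Tcw=np.linalg.inv(c['world_to_cam'])
    return Tcw[:3,3],d@Tcw[:3,:3].T
def onz(c,uv,z,Tcw=None):
    o,d=ray(c,uv,Tcw); return o+d*((z-o[2])/d[:,2])[:,None]
from scipy.spatial.transform import Rotation as R
def wristT(s=None):
    s=s or sense(); q=s['tool_rot']; T=np.eye(4); T[:3,:3]=R.from_quat([q[1],q[2],q[3],q[0]]).as_matrix(); T[:3,3]=s['tcp_pos']
    return T@get_calibration('wrist')['hand_eye'], T
def proj(c,P,Tcw=None):
    W=c['world_to_cam'] if Tcw is None else np.linalg.inv(Tcw)
    P=np.atleast_2d(P); q=P@W[:3,:3].T+W[:3,3]; x=q[:,0]/-q[:,2]; y=-q[:,1]/-q[:,2]; g=1+c['k1']*(x*x+y*y); f=K(c)
    return np.c_[c['cx']+f*x*g,c['cy']+f*y*g]
E
python3 - <<'E'
from h import *
im=np.load('pics/top0.npy');c=get_calibration('top')
cc=lambda l,s,o:(np.array(l)+.5)/s-.5+np.array(o)
b=cc([(145,80),(698,190),(645,440),(90,330)],6.5,(210,175))
W=onz(c,b,0.010);print('base',W.round(4)); m=W.mean(0)
print('sides',np.linalg.norm(np.roll(W,-1,0)-W,axis=1)); 
e=(W[0]+W[1]-W[2]-W[3]); yaw=np.arctan2(e[1],e[0]); e2=W[0]-W[1]+W[3]-W[2]; print('yaw',yaw,np.arctan2(e2[1],e2[0])-np.pi/2)
X=np.array([np.cos(yaw),np.sin(yaw),0]);print('fix origin',m-0.002*X)
boss=cc([(391,223)],6.5,(210,175));print('boss',onz(c,boss,.057))
p=cc([(138,108),(663,214),(643,342),(118,236)],6.5,(210,175)); P=onz(c,p,.049);print('plate',P.round(4),P.mean(0),np.linalg.norm(np.roll(P,-1,0)-P,axis=1))
s=cc([(335,100),(458,170),(370,362),(217,303)],9,(360,250)); S=onz(c,s,.012);print('sp',S.round(4),np.linalg.norm(np.roll(S,-1,0)-S,axis=1))
t=cc([(265,362),(325,390),(288,468),(232,440)],9,(360,250)); T=onz(c,t,.046);print('tab',T.round(4),T.mean(0))
print('tin',onz(c,[(387,162)],.056),'tape',onz(c,[(181,138)],.068))
for y in(38,-38):
  print(proj(get_calibration('side'),[m-0.002*X+X*-.0325+np.array([-X[1],X[0],0])*y*.001+[0,0,z] for z in(.012,.022)]).round(1))
E
```

```text
base [[ 0.6492  0.0681  0.01  ]
 [ 0.6097 -0.1253  0.01  ]
 [ 0.523  -0.1064  0.01  ]
 [ 0.5612  0.0861  0.01  ]]
sides [0.19736788 0.08871811 0.19623851 0.0898128 ]
yaw -0.20865312350943385 -0.19877504056947126
fix origin [ 0.58384429 -0.01894065  0.01      ]
boss [[ 0.59290242 -0.02115832  0.057     ]]
plate [[ 0.633   0.0647  0.049 ]
 [ 0.5966 -0.1114  0.049 ]
 [ 0.5539 -0.1044  0.049 ]
 [ 0.5897  0.0708  0.049 ]] [ 0.59332683 -0.02007571  0.049     ] [0.1797791  0.04325618 0.17886047 0.04376141]
sp [[ 0.4813 -0.3024  0.012 ]
 [ 0.4638 -0.3329  0.012 ]
 [ 0.4168 -0.3099  0.012 ]
 [ 0.4316 -0.272   0.012 ]] [0.0351252  0.05231258 0.04061252 0.05824843]
tab [[ 0.4194 -0.2762  0.046 ]
 [ 0.4127 -0.2905  0.046 ]
 [ 0.3944 -0.2813  0.046 ]
 [ 0.4011 -0.268   0.046 ]] [ 0.40690304 -0.27900653  0.046     ]
tin [[ 0.69537641 -0.27658406  0.056     ]] tape [[0.74903635 0.17430954 0.068     ]]
[[271.5 249.5]
 [271.5 245.7]]
[[284.2 236.9]
 [284.3 233.3]]
```

Run:
```python
from h import *
T=wristT()[1];print(T.round(3))
for psi in(-.52,):
  for s in(1,-1):
    x=np.array([0,0,-1.]);z=s*np.array([-np.sin(psi),np.cos(psi),0]);y=np.cross(z,x)
    print(s,R.from_matrix(np.c_[x,y,z]@T[:3,:3].T).as_rotvec())
```

```text
[[-0.     0.956  0.293  0.198]
 [ 0.001  0.293 -0.956 -0.645]
 [-1.    -0.    -0.001  0.248]
 [ 0.     0.     0.     1.   ]]
1 [-8.50800767e-05 -1.25133137e-03  2.32377663e+00]
-1 [-1.01627497e-03  6.90982061e-05 -8.17815727e-01]
```

Call:
{"name": "carry_out", "arguments": {"jaw": [100,100,100,100,100,100,100,100,100,100], "travel": [[0,2,5],[1,6,8],[3,10,8],[6,14,8],[9,18,8],[11.5,22,8],[14,26,8],[16.5,30,6],[19,33.5,3],[20.9,36.6,0]], "angular": [[0,0,-0.1],[0,0,-0.2],[0,0,-0.3],[0,0,-0.4],[0,0,-0.5],[0,0,-0.6],[0,0,-0.7],[0,0,-0.8],[0,0,-0.818],[0,0,-0.818]]}}

```text
time: 1.15
tcp_pos: [0.4079, -0.2781, 0.2486]
tool_rot: [0.355, 0.612, 0.354, -0.611]
ft_force: [1.1, -0.7, -1.6]
width: 0.998
```

Call:
{"name": "carry_out", "arguments": {"jaw": [100,100,100,100], "travel": [[0,0,-2],[0,0,-5],[0,0,-5],[0,0,-5]], "angular": [[0,0,0],[0,0,0],[0,0,0],[0,0,0]]}}

```text
time: 1.55
tcp_pos: [0.4066, -0.2798, 0.1992]
tool_rot: [-0.354, -0.612, -0.355, 0.612]
ft_force: [0.0, -1.0, 0.2]
width: 0.999
```

Run:
```python
from h import *
s=sense();T=wristT(s);im=grab_frame('wrist');np.save('pics/w1.npy',im);np.save('pics/w1T.npy',T[0]);save('w1',im);print(s['tcp_pos'],s['time'],T[1][:3,:3].round(3),s['ft_force'])
```

```text
[ 0.40660057 -0.27984382  0.19917308] 1.55 [[-0.001  0.868 -0.497]
 [ 0.    -0.497 -0.868]
 [-1.    -0.001 -0.   ]] [ 0.00901088 -1.01544153  0.20945002]
```

View pics/w1.png

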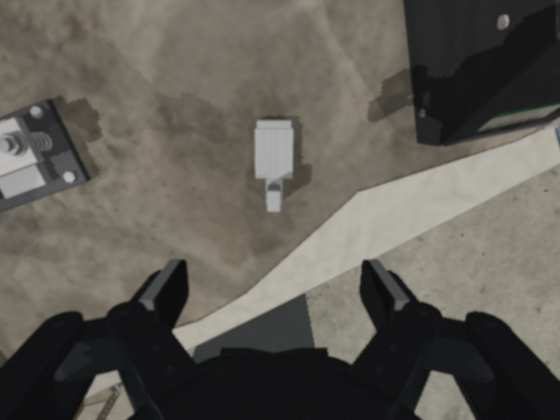

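The wrist view shows the spacer almost square to the jaws, with the blade at (274,148) and the tab at (274,200). The low-pad corner of the fixture is at the left. Next I'll measure the blade and tab contours.

Run:
```python
from h import *
im=np.load('pics/w1.npy');T=np.load('pics/w1T.npy')
x0,y0=235,105
save('c4',cv2.resize(im[105:225,235:325],None,fx=5,fy=5,interpolation=cv2.INTER_CUBIC))
```

```text
(no output)
```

View pics/c4.png

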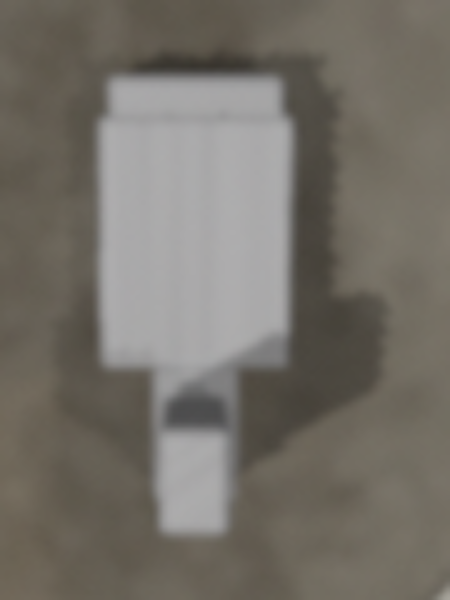

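Run:
```python
from h import *
T=np.load('pics/w1T.npy');c=get_calibration('wrist')
cc=lambda l:(np.array(l)+.5)/5-.5+np.array([235,105])
B=onz(c,cc([(100,118),(293,118),(288,366),(101,366)]),.012,T)
print('blade',B.round(4),np.linalg.norm(np.roll(B,-1,0)-B,axis=1).round(4))
d=B[0]+B[1]-B[2]-B[3];print('yaw',np.arctan2(d[1],d[0])); m=B.mean(0)
q=onz(c,cc([(161,430),(228,430),(228,534),(158,534)]),.046,T);print('tab',q.round(4),q.mean(0),np.linalg.norm(np.roll(q,-1,0)-q,axis=1).round(4))
d=d/np.linalg.norm(d);print('blade centre should be spacer x=11 ->grip -32:',m-d*.043, 'tab', q.mean(0)); dd=m-q.mean(0);print('yaw2',np.arctan2(dd[1],dd[0]),np.hypot(dd[0],dd[1]))
nb=onz(c,cc([(108,76),(282,76)]),.011,T);print('nose',nb,nb.mean(0)-d*.077)
```

```text
blade [[ 0.4742 -0.2939  0.012 ]
 [ 0.4544 -0.3284  0.012 ]
 [ 0.4096 -0.3026  0.012 ]
 [ 0.4297 -0.2676  0.012 ]] [0.0397 0.0517 0.0403 0.0517]
yaw -0.5282745899215029
tab [[ 0.4174 -0.2763  0.046 ]
 [ 0.4109 -0.2876  0.046 ]
 [ 0.3925 -0.2772  0.046 ]
 [ 0.3994 -0.2652  0.046 ]] [ 0.40503849 -0.27659998  0.046     ] [0.013  0.0211 0.0139 0.0212]
blade centre should be spacer x=11 ->grip -32: [ 0.40484396 -0.2764715   0.012     ] tab [ 0.40503849 -0.27659998  0.046     ]
yaw2 -0.5279725887232924 0.04276722741964365
nose [[ 0.4805304  -0.29955426  0.011     ]
 [ 0.46280373 -0.33051297  0.011     ]] [ 0.40516386 -0.27622223  0.011     ]
```

Call:
{"name": "carry_out", "arguments": {"jaw": [60,50,45,45,45,45,45], "travel": [[-0.17,0.33,-4],[-0.17,0.33,-8],[-0.17,0.33,-11],[-0.17,0.33,-14],[-0.17,0.33,-15.5],[-0.17,0.33,-16.5],[-0.17,0.33,-16.5]], "angular": [[0,0,-0.008],[0,0,-0.008],[0,0,-0.008],[0,0,-0.008],[0,0,-0.008],[0,0,-0.008],[0,0,-0.008]]}}

```text
time: 2.3
tcp_pos: [0.4052, -0.2768, 0.0338]
tool_rot: [-0.352, -0.613, -0.352, 0.613]
ft_force: [0.1, 0.2, -0.5]
width: 0.45
```

Run:
```python
from h import *
s=sense();T=wristT(s);im=grab_frame('wrist');save('w2',im);print(s['tcp_pos'],s['width'],s['ft_force'])
```

```text
[ 0.40524613 -0.27677808  0.03383131] 0.44969666090018984 [ 0.11303291  0.21308799 -0.45042309]
```

View pics/w2.png

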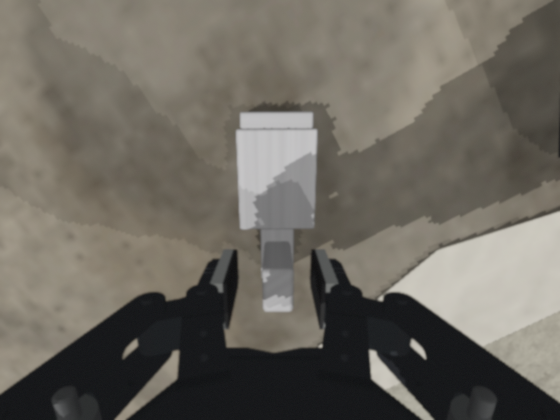

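The tab at (277,285) sits centred between the open pads at x = 228 and 320. I'll close and then lift.

Call:
{"name": "carry_out", "arguments": {"jaw": [0,0,0,0,0,0,0,0], "travel": [[0,0,0],[0,0,0],[0,0,0],[0,0,0],[0,0,0],[0,0,0],[0,0,0],[0,0,0]], "angular": [[0,0,0],[0,0,0],[0,0,0],[0,0,0],[0,0,0],[0,0,0],[0,0,0],[0,0,0]]}}

```text
time: 3.15
tcp_pos: [0.4057, -0.277, 0.0351]
tool_rot: [0.353, 0.614, 0.351, -0.613]
ft_force: [-1.9, -0.8, 10.2]
width: 0.152
```

Call:
{"name": "carry_out", "arguments": {"jaw": [0,0,0,0,0,0], "travel": [[0,0,1],[0,0,3],[0,0,6],[0,0,9],[0,0,9],[0,0,9]], "angular": [[0,0,0],[0,0,0],[0,0,0],[0,0,0],[0,0,0],[0,0,0]]}}

```text
time: 3.75
tcp_pos: [0.4053, -0.2767, 0.1249]
tool_rot: [0.353, 0.614, 0.351, -0.613]
ft_force: [-0.2, -0.3, -2.5]
width: 0.153
```

Run:
```python
from h import *
s=sense();T=wristT(s);im=grab_frame('wrist');np.save('pics/w3.npy',im);np.save('pics/w3T.npy',np.array(T));save('w3',im);print(s['tcp_pos'],s['width'],s['ft_force'])
```

```text
[ 0.4053122  -0.27668281  0.12490909] 0.1530919291908217 [-0.17523203 -0.29710106 -2.50272767]
```

View pics/w3.png

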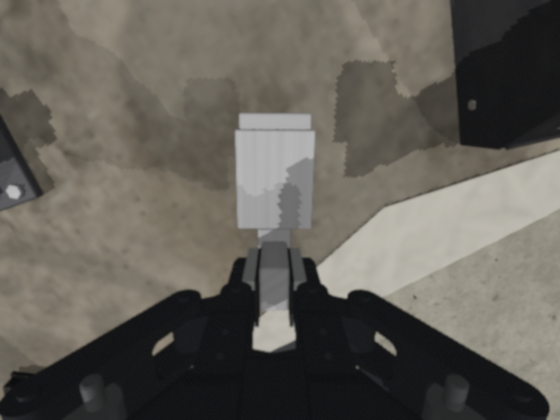

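The spacer is held and lifted, with the blade clearly in view at (274,180). I'll measure its pose in the hand, then move on to view the fixture.

Run:
```python
from h import *
im=np.load('pics/w3.npy')
save('c5',cv2.resize(im[100:250,215:335],None,fx=4,fy=4,interpolation=cv2.INTER_CUBIC))
```

```text
(no output)
```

View pics/c5.png

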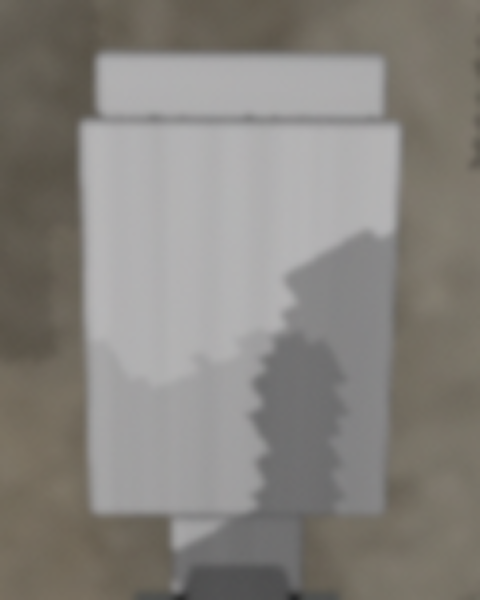

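Run:
```python
from h import *
A=np.load('pics/w3T.npy');c=get_calibration('wrist');f=K(c)
uv=(np.array([(80,121),(401,121),(386,514),(92,514)])+.5)/4-.5+np.array([215,100])
obj=np.array([[37,20,12],[37,-20,12],[-15,-20,12],[-15,20,12]])/1000.
ok,rv,tv=cv2.solvePnP(obj,uv.astype(float),np.array([[f,0,c['cx']],[0,f,c['cy']],[0,0,1]]),np.array([c['k1'],0,0,0,0.]))
M=np.eye(4);M[:3,:3]=cv2.Rodrigues(rv)[0];M[:3,3]=tv[:,0]
M=np.diag([1,-1,-1,1])@M
W=A[0]@M; print('world spacer',W.round(4)); print('in tool',(np.linalg.inv(A[1])@W).round(4))
print('yaw',np.arctan2(W[1,0],W[0,0]))
for z in (.100,.102,.104,.106):
  P=onz(c,uv,z,A[0]);print(z,np.linalg.norm(np.roll(P,-1,0)-P,axis=1).round(4))
P=onz(c,uv,.103,A[0]);d=P[0]+P[1]-P[2]-P[3];d/=np.linalg.norm(d);print('origin(z.103)',P.mean(0)-.011*d,np.arctan2(d[1],d[0]), 'tcp',A[1][:3,3])
```

```text
world spacer [[ 8.627e-01  5.057e-01 -4.000e-04  4.326e-01]
 [-5.057e-01  8.627e-01 -6.800e-03 -2.911e-01]
 [-3.100e-03  6.100e-03  1.000e+00  8.740e-02]
 [ 0.000e+00  0.000e+00  0.000e+00  1.000e+00]]
in tool [[ 0.0053 -0.006  -1.      0.0375]
 [ 1.      0.0019  0.0053  0.0307]
 [ 0.0018 -1.      0.0061 -0.0013]
 [ 0.      0.      0.      1.    ]]
yaw -0.5301820343686726
0.1 [0.0398 0.0518 0.0401 0.0518]
0.102 [0.0393 0.0511 0.0395 0.0511]
0.104 [0.0387 0.0504 0.039  0.0504]
0.106 [0.0382 0.0497 0.0385 0.0497]
origin(z.103) [ 0.43317341 -0.29147508  0.103     ] -0.5309344547010341 tcp [ 0.4053122  -0.27668281  0.12490909]
```

Call:
{"name": "carry_out", "arguments": {"jaw": [0,0,0,0,0,0,0,0,0,0], "travel": [[0,1.5,3],[1,5,6],[2.5,9,7.5],[4,13,7.5],[5.5,17,7.5],[7.5,21,7.5],[9.0,24,7.5],[9.7,25.4,7.5],[9.7,25.4,7.5],[9.7,25.4,7.5]], "angular": [[0,0,0.04],[0,0,0.1],[0,0,0.15],[0,0,0.2],[0,0,0.25],[0,0,0.3],[0,0,0.325],[0,0,0.325],[0,0,0.325],[0,0,0.325]]}}

```text
time: 4.8
tcp_pos: [0.5013, -0.0227, 0.1978]
tool_rot: [-0.446, -0.548, -0.447, 0.549]
ft_force: [-0.7, -1.6, -2.2]
width: 0.153
```

Run:
```python
from h import *
s=sense();T=wristT(s);im=grab_frame('wrist');np.save('pics/w4.npy',im);np.save('pics/w4T.npy',np.array(T));save('w4',im);print(s['tcp_pos'],s['width'],s['ft_force'],T[1][:3,:3].round(3))
```

```text
[ 0.5013276  -0.02266461  0.19776966] 0.15290014419630232 [-0.6847993  -1.59841259 -2.22598408] [[-0.002  0.979 -0.201]
 [ 0.    -0.201 -0.979]
 [-1.    -0.002  0.   ]]
```

View pics/w4.png

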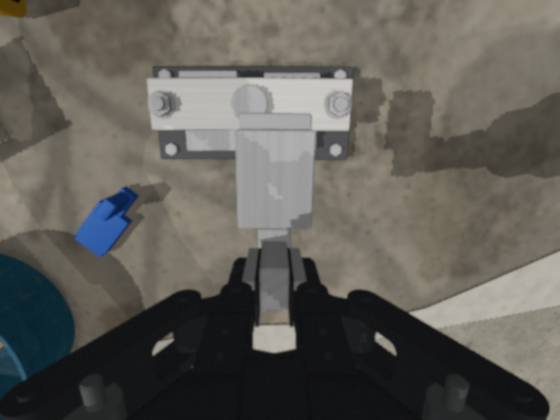

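Run:
```python
from h import *
im=np.load('pics/w4.npy')
save('c6',cv2.resize(im[55:170,140:365],None,fx=3.5,fy=3.5,interpolation=cv2.INTER_CUBIC))
```

```text
(no output)
```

View pics/c6.png

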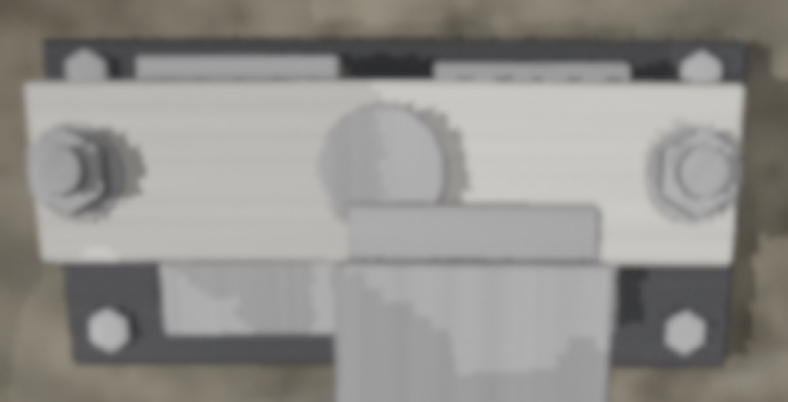

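Run:
```python
from h import *
A=np.load('pics/w4T.npy');c=get_calibration('wrist')
cc=lambda l:(np.array(l)+.5)/3.5-.5+np.array([140,55])
def pr(n,l,z,off):
  P=onz(c,cc(l),z,A[0]);d=P[0]+P[1]-P[2]-P[3];yaw=np.arctan2(d[1],d[0]);e=P[0]-P[1]+P[3]-P[2];y2=np.arctan2(e[1],e[0])-np.pi/2
  X=np.array([np.cos(y2),np.sin(y2),0]);print(n,np.linalg.norm(np.roll(P,-1,0)-P,axis=1).round(4),'yaw',yaw.round(4),y2.round(4),'fix O',(P.mean(0)-off*X).round(4))
pr('plate',[(24,83),(745,83),(730,265),(42,262)],.049,.0095)
pr('base',[(44,40),(748,42),(725,365),(74,362)],.010,.002)
P=onz(c,cc([(381,163)]),.057,A[0]);print('boss',P)
P=onz(c,cc([(433,63),(630,63)]),.030,A[0]);print('stop rear',P,P.mean(0))
P=onz(c,cc([(67,170),(704,170)]),.060,A[0]);print('studs',P,P.mean(0),np.linalg.norm(P[0]-P[1]))
y=-.203;X=np.array([np.cos(y),np.sin(y),0]);Y=np.array([-X[1],X[0],0])
print(A[1][:3,3])
```

```text
plate [0.1788 0.0438 0.1783 0.0431] yaw -0.2145 -0.2062 fix O [ 0.5821 -0.0154  0.049 ]
base [0.1974 0.0901 0.1978 0.0899] yaw -0.2094 -0.2073 fix O [ 0.5824 -0.0159  0.01  ]
boss [[ 0.59349636 -0.01753028  0.057     ]]
stop rear [[ 0.61719018 -0.03470225  0.03      ]
 [ 0.60685549 -0.08549244  0.03      ]] [ 0.61202283 -0.06009734  0.03      ]
studs [[ 0.60741443  0.05740154  0.06      ]
 [ 0.5760668  -0.09409305  0.06      ]] [ 0.59174061 -0.01834576  0.06      ] 0.15470385891805044
[ 0.5013276  -0.02266461  0.19776966]
```

Call:
{"name": "carry_out", "arguments": {"jaw": [0,0,0,0,0,0,0,0,0], "travel": [[-2.4,-0.3,0],[-4.8,-0.6,-1],[-4.8,-0.6,-5],[-4.8,-0.6,-9],[-4.8,-0.6,-12],[-4.8,-0.6,-13.3],[-4.8,-0.6,-13.8],[-4.8,-0.6,-13.8],[-4.8,-0.6,-13.8]], "angular": [[0,0,-0.003],[0,0,-0.003],[0,0,-0.003],[0,0,-0.003],[0,0,-0.003],[0,0,-0.003],[0,0,-0.003],[0,0,-0.003],[0,0,-0.003]]}}

```text
time: 5.75
tcp_pos: [0.4547, -0.0287, 0.0619]
tool_rot: [0.446, 0.549, 0.445, -0.548]
ft_force: [-0.6, -0.2, -1.1]
width: 0.154
```

Run:
```python
from h import *
s=sense();T=wristT(s);im=grab_frame('wrist');im2=grab_frame('side');save('w5',im);save('c7',cv2.resize(im2[185:285,210:350],None,fx=5.7,fy=5.7,interpolation=cv2.INTER_CUBIC));print(s['tcp_pos'],s['width'],s['ft_force'],T[1][:3,:3].round(3))
```

```text
[ 0.45473682 -0.02867835  0.06188199] 0.154246703999254 [-0.58364962 -0.16696279 -1.13716841] [[ 0.002  0.979 -0.205]
 [-0.    -0.205 -0.979]
 [-1.     0.002 -0.   ]]
```

View pics/w5.png

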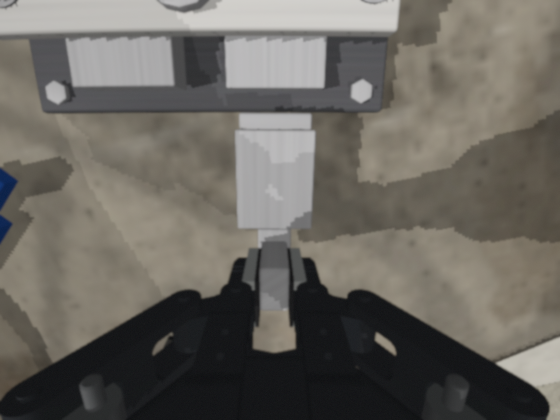

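View pics/c7.png

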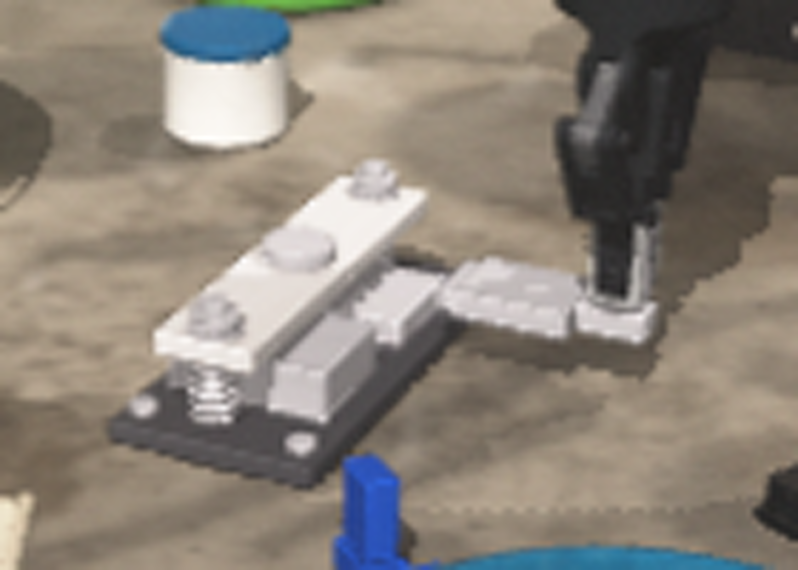

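The low pad is centred at column 275 and the spacer at 275, square to it. The side view confirms this pad is the low one.

Run:
```python
from h import *
for i in range(2):
  s=sense();print(s['tcp_pos'],s['joint_velocities'].round(4).max());grab_frame('wrist')
```

```text
[ 0.45480338 -0.02861929  0.06193625] 0.0048
[ 0.45466735 -0.02858215  0.06178802] 0.0065
```

Call:
{"name": "carry_out", "arguments": {"jaw": [0,0,0,0,0,0,0,0], "travel": [[0,0,-0.2],[1,-0.22,-0.2],[2,-0.43,-0.2],[3,-0.65,-0.2],[4,-0.86,-0.2],[5,-1.08,-0.2],[5.6,-1.2,-0.2],[5.6,-1.2,-0.2]], "angular": [[0,0,0],[0,0,0],[0,0,0],[0,0,0],[0,0,0],[0,0,0],[0,0,0],[0,0,0]]}}

```text
time: 6.75
tcp_pos: [0.5108, -0.0406, 0.0587]
tool_rot: [0.446, 0.549, 0.446, -0.549]
ft_force: [0.9, 0.9, -1.1]
width: 0.154
```

Run:
```python
from h import *
s=sense();T=wristT(s);im=grab_frame('wrist');save('w6',im);print(s['tcp_pos'],s['width'],s['ft_force'],T[1][:3,:3].round(3))
```

```text
[ 0.51081322 -0.0406106   0.05867961] 0.15368773452591544 [ 0.94992073  0.90586707 -1.05568794] [[ 0.     0.979 -0.205]
 [ 0.    -0.205 -0.979]
 [-1.     0.    -0.   ]]
```

View pics/w6.png

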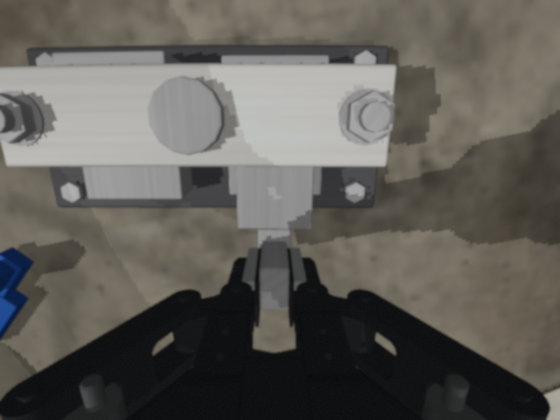

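The nose is under the plate, centred on the low pad, with no contact force. I'll ease it to the stop.

Call:
{"name": "carry_out", "arguments": {"jaw": [0,0,0,0,0], "travel": [[0.6,-0.13,0],[1.2,-0.25,0],[1.6,-0.33,0],[1.8,-0.38,0],[1.8,-0.38,0]], "angular": [[0,0,0],[0,0,0],[0,0,0],[0,0,0],[0,0,0]]}}

```text
time: 7.3
tcp_pos: [0.5282, -0.0443, 0.0588]
tool_rot: [0.446, 0.549, 0.446, -0.549]
ft_force: [-0.7, -0.2, -1.1]
width: 0.15
```

Call:
{"name": "carry_out", "arguments": {"jaw": [0,0], "travel": [[0.15,-0.03,0],[0.2,-0.04,0]], "angular": [[0,0,0],[0,0,0]]}}

```text
time: 7.5
tcp_pos: [0.53, -0.0447, 0.0588]
tool_rot: [0.446, 0.549, 0.446, -0.549]
ft_force: [-0.8, 0.7, -2.0]
width: 0.153
```

Call:
{"name": "carry_out", "arguments": {"jaw": [0,0], "travel": [[0.1,-0.02,0],[0.15,-0.03,0]], "angular": [[0,0,0],[0,0,0]]}}

```text
time: 7.7
tcp_pos: [0.5312, -0.0449, 0.0587]
tool_rot: [-0.446, -0.549, -0.446, 0.549]
ft_force: [-3.3, 0.2, -0.6]
width: 0.153
```

Light contact is starting about where predicted. I'll nudge a little further and then lower onto the pad.

Call:
{"name": "carry_out", "arguments": {"jaw": [0,0], "travel": [[0.1,-0.02,0],[0.1,-0.02,0]], "angular": [[0,0,0],[0,0,0]]}}

```text
time: 7.9
tcp_pos: [0.5313, -0.045, 0.0584]
tool_rot: [-0.445, -0.548, -0.447, 0.549]
ft_force: [-6.4, 1.7, 0.2]
width: 0.153
```

Call:
{"name": "carry_out", "arguments": {"jaw": [0,0,0], "travel": [[0,0,-0.1],[0,0,-0.15],[0,0,-0.15]], "angular": [[0,0,0],[0,0,0],[0,0,0]]}}

```text
time: 8.2
tcp_pos: [0.5311, -0.045, 0.0572]
tool_rot: [-0.445, -0.548, -0.446, 0.549]
ft_force: [-10.2, 2.6, 7.4]
width: 0.151
```

Contact with the stop is -10 N in x and with the pad +7 N in z, both at the predicted heights. I'll ease off slightly and release.

Call:
{"name": "carry_out", "arguments": {"jaw": [0,15,25,45,45,45,45,45], "travel": [[-0.07,0.014,0.05],[-0.07,0.014,0.05],[-0.07,0.014,0.05],[-0.07,0.014,0.05],[-0.07,0.014,0.05],[-0.07,0.014,0.05],[-0.07,0.014,0.05],[-0.07,0.014,0.05]], "angular": [[0,0,0],[0,0,0],[0,0,0],[0,0,0],[0,0,0],[0,0,0],[0,0,0],[0,0,0]]}}

```text
time: 9.0
tcp_pos: [0.5319, -0.0451, 0.0578]
tool_rot: [0.446, 0.549, 0.446, -0.549]
ft_force: [-0.1, 0.3, 0.4]
width: 0.454
```

Run:
```python
from h import *
s=sense();T=wristT(s);im=grab_frame('wrist');save('w7',im);print(s['tcp_pos'],s['width'],s['ft_force'],T[1][:3,:3].round(3))
```

```text
[ 0.53187772 -0.04507002  0.05781661] 0.45372359257359063 [-0.05587511  0.34518317  0.40349464] [[ 0.     0.979 -0.205]
 [ 0.    -0.205 -0.979]
 [-1.     0.    -0.   ]]
```

View pics/w7.png

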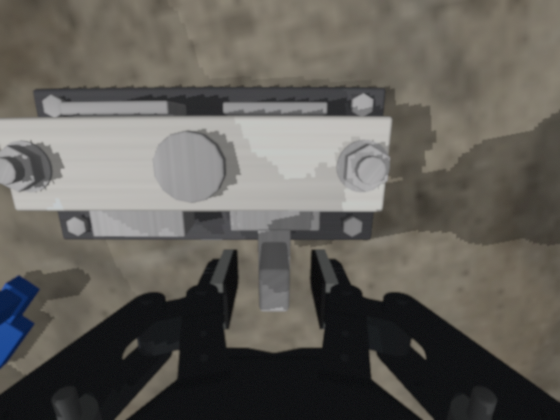

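The spacer is released: the tab at (273,275) is free between the pads and square, with the blade home under the plate. I'll go up, shut the jaws and move over the boss.

Call:
{"name": "carry_out", "arguments": {"jaw": [45,45,45,45,20,0,0,0,0,0], "travel": [[0,0,1],[0,0,3.5],[0,0,7],[0,0,9],[1,0.45,9],[3,1.3,9],[5,2.2,9],[6,2.63,9],[6,2.63,9],[6,2.63,9]], "angular": [[0,0,0],[0,0,0],[0,0,0],[0,0,0],[0,0,0],[0,0,0],[0,0,0],[0,0,0],[0,0,0],[0,0,0]]}}

```text
time: 10.05
tcp_pos: [0.5911, -0.0189, 0.1473]
tool_rot: [-0.446, -0.548, -0.446, 0.549]
ft_force: [0.0, -0.5, 0.2]
width: -0.002
```

Run:
```python
from h import *
s=sense();T=wristT(s);im=grab_frame('wrist');save('w8',im);im2=grab_frame('side');save('c9',cv2.resize(im2[185:285,210:350],None,fx=5.7,fy=5.7,interpolation=cv2.INTER_CUBIC));print(s['tcp_pos'],s['width'],s['ft_force'])
c=get_calibration('wrist')
print(proj(c,[[.592,-.0188,.057]],T[0]))
```

```text
[ 0.5910831  -0.01889461  0.14729343] -0.0019481150346325217 [ 0.0132592  -0.4871343   0.22864064]
[[275.94563172 217.93769235]]
```

View pics/w8.png

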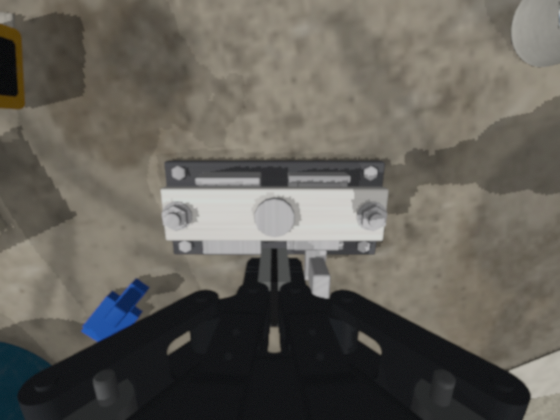

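View pics/c9.png

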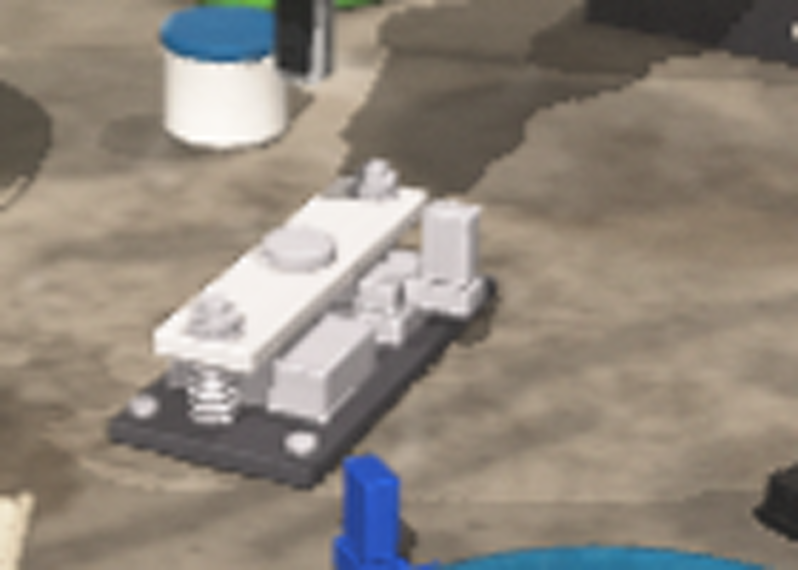

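The spacer lies flat on the low pad, and the boss is at (274,216) against a prediction of (276,218). I'll check the tab position in numbers.

Run:
```python
from h import *
im=cv2.imread('pics/w8.png')
cv2.imwrite('pics/c10.png',cv2.resize(im[230:310,270:370],None,fx=7,fy=7,interpolation=cv2.INTER_CUBIC))
```

View pics/c10.png

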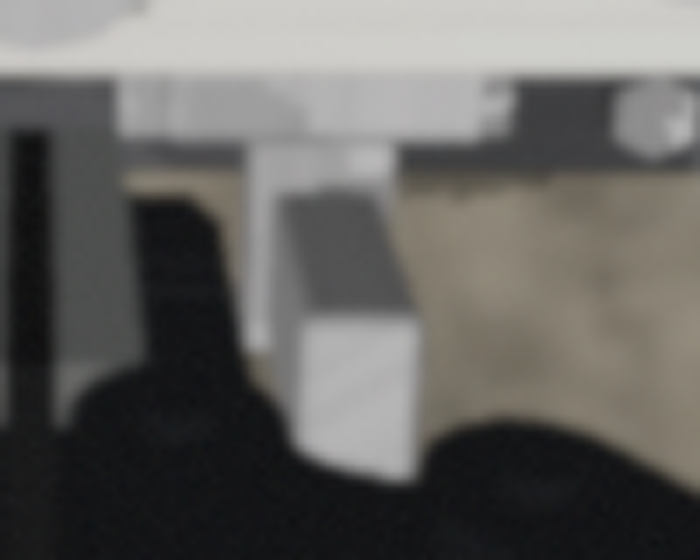

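Run:
```python
from h import *
T=wristT();c=get_calibration('wrist')
P=onz(c,(np.array([(302,316),(420,316)])+.5)/7-.5+np.array([270,230]),.068,T[0])
O=np.array([.5823,-.0157]);y=-.2065;X=np.array([np.cos(y),np.sin(y)]);Y=np.array([-X[1],X[0]])
d=P.mean(0)[:2]-O;print('tab front edge fixture x,y',d@X,d@Y,'want -0.0335,-0.038',np.linalg.norm(P[0]-P[1]))
```

```text
tab front edge fixture x,y -0.03313087416801155 -0.03681151045306729 want -0.0335,-0.038 0.013221529248907219
```

The tab front edge is at fixture (-33.1, -36.8) mm against (-33.5, -38) expected, so the spacer is home. Now I'll descend onto the boss.

Call:
{"name": "carry_out", "arguments": {"jaw": [0,0,0,0,0,0], "travel": [[0.1,0,-2],[0.1,0,-4],[0.1,0,-5.5],[0.1,0,-6.3],[0.1,0,-6.5],[0.1,0,-6.5]], "angular": [[0,0,0],[0,0,0],[0,0,0],[0,0,0],[0,0,0],[0,0,0]]}}

```text
time: 10.75
tcp_pos: [0.5929, -0.0187, 0.0829]
tool_rot: [0.446, 0.549, 0.446, -0.549]
ft_force: [-0.4, -0.1, 0.8]
width: 0.001
```

Call:
{"name": "carry_out", "arguments": {"jaw": [0,0,0,0,0], "travel": [[0,0,-0.3],[0,0,-0.6],[0,0,-0.8],[0,0,-1.0],[0,0,-1.0]], "angular": [[0,0,0],[0,0,0],[0,0,0],[0,0,0],[0,0,0]]}}

```text
time: 11.25
tcp_pos: [0.5929, -0.0188, 0.0728]
tool_rot: [0.446, 0.549, 0.446, -0.549]
ft_force: [-1.8, -0.5, 4.7]
width: 0.005
```

Call:
{"name": "carry_out", "arguments": {"jaw": [0,0,0,0], "travel": [[0,0,-0.15],[0,0,-0.3],[0,0,-0.35],[0,0,-0.35]], "angular": [[0,0,0],[0,0,0],[0,0,0],[0,0,0]]}}

```text
time: 11.65
tcp_pos: [0.5929, -0.0187, 0.0695]
tool_rot: [0.446, 0.549, 0.446, -0.549]
ft_force: [-1.4, -0.9, 6.1]
width: -0.001
```

Call:
{"name": "carry_out", "arguments": {"jaw": [0,0,0], "travel": [[0,0,-0.1],[0,0,-0.1],[0,0,-0.1]], "angular": [[0,0,0],[0,0,0],[0,0,0]]}}

```text
time: 11.95
tcp_pos: [0.5929, -0.0187, 0.0691]
tool_rot: [0.446, 0.549, 0.446, -0.549]
ft_force: [-4.7, -0.1, 13.8]
width: -0.003
```

Call:
{"name": "carry_out", "arguments": {"jaw": [0,0,0,0,0], "travel": [[0,0,-0.04],[0,0,-0.04],[0,0,-0.04],[0,0,-0.04],[0,0,-0.04]], "angular": [[0,0,0],[0,0,0],[0,0,0],[0,0,0],[0,0,0]]}}

```text
time: 12.45
tcp_pos: [0.5929, -0.0187, 0.069]
tool_rot: [0.446, 0.549, 0.446, -0.549]
ft_force: [-6.8, -0.2, 20.5]
width: -0.002
```

Run:
```python
from h import *
print(sense()['ft_force']);im2=grab_frame('side');save('c11',cv2.resize(im2[185:285,210:350],None,fx=5.7,fy=5.7,interpolation=cv2.INTER_CUBIC));im=grab_frame('wrist');save('w12',im)
s=sense();print(s['tcp_pos'],s['ft_force'],s['time'])
```

```text
[-6.76265921 -0.15912508 20.45038696]
[ 0.59297569 -0.018755    0.06903454] [-7.72809848 -0.33220601 20.74143453] 12.55
```

View pics/c11.png

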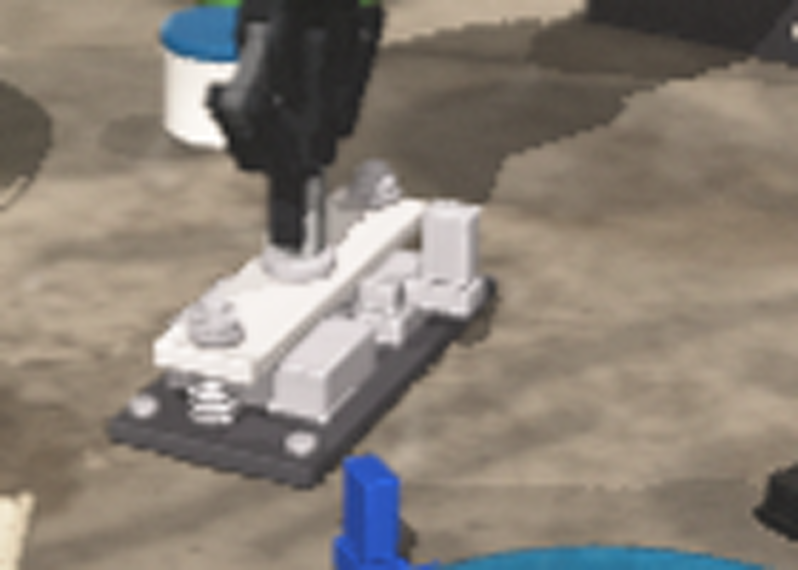

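View pics/w12.png

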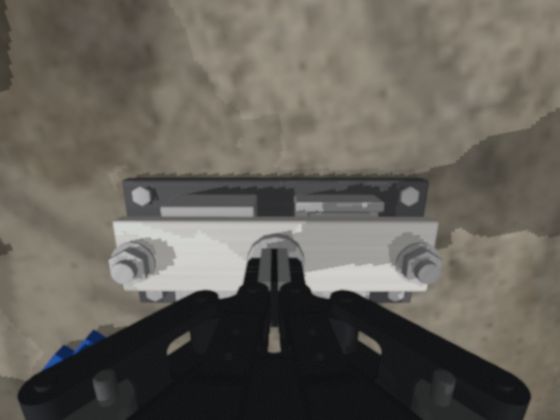

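The plate is down on the spacer: the nuts stand clear above it, the spacer is untouched, and the fingers are on the boss at about 20 N, steady. I'll hand it in.

Run:
```python
from h import *
print(ticket.job_done()); s=sense(); print(s['time'],s['tcp_pos'],s['ft_force'])
```

```text
the job is handed in; nothing more can be done
None
the job is handed in; nothing more can be done
```

I handed the job in at about 12.6 s of the 51 s allowed. The grey spacer is home on the low pad, and the arm is still pressing the clamp plate down onto it. No verdict was reported.

- **Spacer:** I picked up the steel spacer by its tab, slid it into the low-pad opening on the fixture's -y side until it met the stop, lowered it onto the pad and let go. My last check put the tab's front edge at fixture (-33.1, -36.8) mm, against (-33.5, -38) mm expected.
- **Plate:** I pressed on the boss with the shut fingertips. The plate went down about 5 mm until it stopped on the spacer, and the pressing force held steady at about 20.5 N, at the top of the suggested 10 to 20 N range. There was also about 7 N of sideways force in x at the end.
- **Bystanders:** I never went near the grease tin or the tape measure. The tin showed no movement in the side view; I did not check the tape measure again.
- **What disagreed:** The top and wrist cameras differed by about 3 mm on where things were. I used the wrist measurements, and the stop and pad contacts came where those predicted.

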